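Index the sample carousel to the reader with its ratchet lever

ROBOT

A 6-joint arm with a two-finger parallel gripper is mounted at the origin on the work surface. World frame = base frame: x ahead of the robot, y to its left, z up, the work surface at z = 0. Lengths are in mm, angles in rad, forces in N, time in s.
With the tool pointing down it reaches from about 250 to 850 mm from the base axis. Payload 12.5 kg.
Tool frame: the origin (TCP) lies between the finger pads; the fingertips stand nose_length ahead of it and the grasp point (between the pads) lies 8 mm behind it (nose_length is the distance from the TCP to the fingertips, in mm); y points along the fingers, x is the direction in which the jaws open and shut, and the axes are right-handed (so a half turn about y gives the same grasp; the last joint's range is limited). The gripper opens to 93 mm and grips with 3 to 60 N. Pads are 15 mm wide; open, the fingers measure 128 mm over their backs; the gripper's body (75 mm by 188 mm) begins 65 mm behind the grasp point.
Start: joints at [1.241, 0.351, 1.652, -0, 1.139, -0.085], TCP at [133.268, 533.595, 229.633] pointing down, gripper open.
Joint ranges: [-2.75, 2.75], [-0.79, 2.1], [0.01, 2.65], [-1.57, 4.71], [0.07, 3.14], [-2.87, 2.87]. Speed limits (rad/s): [2.22, 2.22, 2.79, 3.14, 3.14, 3.14].

INTERFACE

Orientations are given as a unit quaternion [x, y, z, w].
In Python, from workcell import get_obs, read_camera, camera_info, finish_job, nose_length gives the robot as it stands.
- The arm moves only by the tool jog_arm, never from a script. Its argument "steps" is a list that holds one entry, the list of rows, each a list of 5 numbers: the gripper command: -1 is shut, 1 is fully open, values between are in proportion, then the shift along the tool's x, y, z in cm, then the turn about the tool's y in rad. In form: [[[jaw, x, y, z, turn], ...]]. A call has 1 to 12 rows; each row is the pose to reach, as a shift and turn from the pose commanded when the call began, along the tool's axes at that moment; what a row does not reach only later rows make up. A row lasts 1/8 s, in which the tool goes at most 62.5 mm and 10.7 degrees, less where a joint would pass 70% of its speed; a pose out of reach is approached as far as the arm can. A call with a gripper value outside its range is refused whole. The fingers move at their own pace and stop on an object; the grip force is fixed at half the most. Time passes only in rows, so rows that repeat a pose let the fingers close. It gives the time, the measured TCP pose, the force and the opening at its end, in the units of the state.
- get_obs(): the state, without advancing time (a new reading comes with each control period).
- read_camera(name): name is "scene" or "top" or "wrist"; returns the picture (400x640x3 uint8, blue, green, red); there is no depth.
- camera_info(name): a dict with "K" (3x3 intrinsics, pixels), "k1" (the pictures are not rectified: a ray, as slopes to the right and down, at radius r is drawn at 1 + k1 r^2 times it, then the intrinsics apply), "rvec" (rotation vector, rad) and "tvec" (3), from world to camera coordinates, as OpenCV has them; the wrist camera has in their place "tool_from_camera" (4x4, takes a point from camera to tool coordinates, whose origin is the TCP and whose axes are the tool frame's). Camera axes: x right, y down, z forward; pixel columns grow to the right and rows downward; lengths in mm; the calibration is good to about 2 mm. A picture is of the moment at which its call begins: read the wrist's pose just before it. camera_info takes no time and is no camera call.
- finish_job(): hands the job in, once; it reports no verdict.
The state is a dict: "t": time; "joint_pos": joint angles; "dq": joint speeds; "effort": joint torques, N m; "ee_pos": TCP position; "ee_rot": TCP orientation; "wrist_force": force on the tool from outside, world axes, zero at the start; "wrist_torque": the same for the moment, N m; "gripper_width": finger opening in mm.
Only numpy, scipy, OpenCV 4.12 (cv2) and the standard library are available. Lean on these libraries where they do the work, as an engineer would, in place of code of your own. Each camera call takes 0.05 s, during which the arm holds its last target. There are 200 camera calls.

TASK

Bring the tall narrow-necked bottle on the sample carousel round to the optical reader by working the carousel's ratchet lever: each full stroke of the upright black handle moves the carousel on by just one place, and the lever springs back by itself. Stop when the tall bottle stands squarely in front of the reader's snout, with the lever let go. Do not turn the carousel by hand or touch the samples, and leave the other things on the bench alone.

Things in the scene. Friction and masses are not known exactly. Their poses are not given: they have to be found in the camera images.
- station: The carousel's grey base, 300 mm across, fixed to the bench at a different place and yaw each time. Origin on the bench, on the carousel's turning axis; z up, the reader lies on its +y side, the lever on its -x side.
- station_axis (a point): The carousel's vertical axis at the height of its tray floor, 36 mm above the bench. The carousel is a white round tray 198 mm across with 12 open pockets (one per 30 degrees, walls 10 mm high, pocket centres 75 mm from the axis) on a steel saw-toothed wheel 230 mm across, 20 to 30 mm above the bench.
- read_spot (a point): The reading place: fixed on the base, 75 mm from the axis on the station's +y side, straight in front of the reader's snout, 30 mm above the tray floor. The reader is a white box 45 x 55 mm, 110 mm high, 150 to 205 mm from the axis; its black and steel snout reaches in to 116 mm from the axis. The bottle is at the reader when its centre is at this point in plan.
- tall_bottle_centre (a point): Centre of the tall white sample bottle, half-way up: 29 mm across, 66 mm high, with a narrow neck and an 18 mm grey cap. It stands loose in a carousel pocket with a few mm of play, 2 to 5 places (60 to 150 degrees) short of the reader at the start. Not to be touched.
- handle_grip (a point): The lever's upright handle, a black round post 22 mm across, from 28 to 120 mm above the bench; this point is on its axis, 95 mm up and 185 mm from the carousel axis, and moves with the lever. A flat steel bar 20 mm wide, 12 to 18 mm up, joins it to the axis. Nothing within 70 mm of the handle's path is higher than 48 mm. The handle may be pushed or gripped.
- lever (a joint): Lever angle in rad, 0 at rest, 0.65 at the far stop, growing counter-clockwise from above. At 0 the handle lies 2.817 rad counter-clockwise from the station's +x; a stroke carries it 120 mm towards the station's -y. A spring returns it; pushing takes 3 to 8 N at the handle. The first 0.06 rad is play; a stroke must pass 0.60 to gain a place, then come back below 0.04 to catch again.
- carousel (a joint): Carousel angle in rad, 0 at the start; it grows counter-clockwise seen from above (the only way the ratchet lets it turn). One place is 0.524 rad (30 degrees). After each stroke a pawl holds it; it settles back by up to 0.1 rad to the place (within 0.07 rad) as the lever returns.
- flat_pot: White pot with a flat grey lid, 30 mm across, 30 mm high, in another pocket. Origin under its centre. Not to be touched.
- plain_cup: Open white cup without lid, 30 mm across, 26 mm high, in another pocket. Origin under its centre. Not to be touched.
- knob_pot: White pot with a knobbed grey lid, 30 mm across, 36 mm high, in another pocket. Origin under its centre. Not to be touched.
- beaker: Glass beaker, 70 mm across, 90 mm high, on the bench to the left. Bystander.
- flask: Conical glass flask, 84 mm across, 125 mm high, on the bench to the left. Bystander.
- reagent_jar: Amber jar, 60 mm across, 90 mm high, on the bench at the far left. Bystander.
- spatula: Lab spatula 190 mm long lying on the bench at the right. Bystander.
Not all that is in view belongs to the job. What is shaped like the part that bears tall_bottle_centre but green or red is not meant.

How it is judged:
By the outcome, as a careful person would: the job done as asked, in the order asked, and still so for the second after the job is handed in, with the robot touching nothing.
It also fails if it takes over 58 s, if anything falls off the work surface, if the arm or the gripper's body presses on something with over 40 N, if the wrist force passes 120 N, or if a joint passes its speed limit or range.

## Working session

There is one attempt and no reset: what is moved stays moved. The work goes in short steps, Python scripts to look and compute and a tool call to move; the robot and the scene stay as the last step left them, time stands still between calls to the robot, and variables do not carry over. Pictures are saved under pics/ and viewed, about 8 in all and at most 12, crops included, and the job is handed in when it is done.

Besides the shell and the picture viewer there is one more tool, called as name(argument=value, ...), one argument or row to a line, values as JSON. jog_arm: Moves the arm, as the interface text tells. Its arguments: {"type":"object","properties":{"steps":{"type":"array"}},"required":["steps"]}

```bash
mkdir -p pics; cat > h.py <<'E'
import numpy as np, cv2
from workcell import *
def cam(n):
    c=camera_info(n); return np.array(c["K"],float),c["k1"],cv2.Rodrigues(np.array(c["rvec"],float))[0],np.array(c["tvec"],float).ravel()
def proj(n,P):
    K,k,R,t=cam(n); X=np.atleast_2d(P)@R.T+t; s=X[:,:2]/X[:,2:]; s=s*(1+k*(s**2).sum(1,keepdims=True)); return s*[K[0,0],K[1,1]]+K[:2,2]
def unproj(n,uv,z):
    K,k,R,t=cam(n); d=(np.atleast_2d(uv)-K[:2,2])/[K[0,0],K[1,1]]; s=d.copy()
    for _ in range(20): s=d/(1+k*(s**2).sum(1,keepdims=True))
    r=np.c_[s,np.ones(len(s))]@R; o=-R.T@t
    return o+r*((z-o[2])/r[:,2:])
E
python3 - <<'E'
from h import *
for n in("scene","top"): cv2.imwrite(f"pics/{n}0.png",read_camera(n)); 
o=get_obs();print(o["t"],o["ee_pos"],o["ee_rot"],o["gripper_width"],nose_length() if callable(nose_length) else nose_length)
for n in("scene","top"): K,k,R,t=cam(n);print(n,-R.T@t,K[0,0],k)
E
```

```text
0.1 [133.17860187 533.31369997 229.15970404] [ 0.55751215  0.43489669 -0.43552091 -0.55710556] 92.90111351415733 11.0
scene [1381.48447342  428.79173246  683.81434364] 392.1815069652275 0.010964387490332394
top [ 483.86914866   45.7113854  1619.78839943] 435.41420865820584 0.012571946857504158
```

View pics/top0.png

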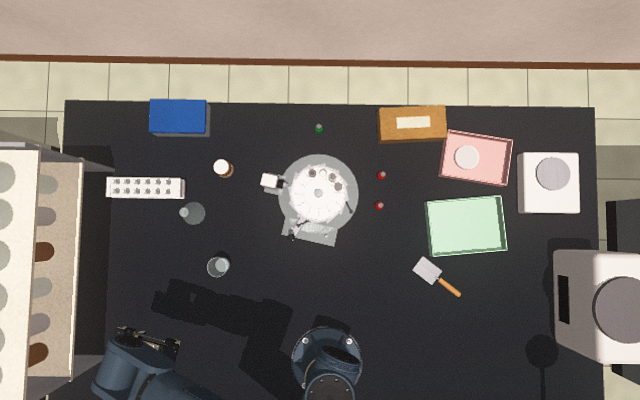

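View pics/scene0.png

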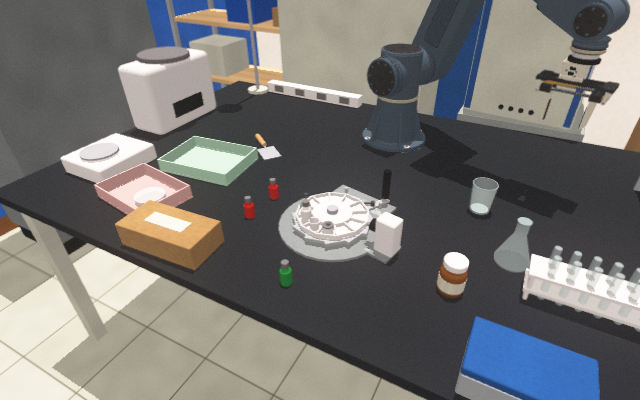

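The station is at about top (319,193), the reader at (271,181) and the handle at about (295,230). The green and red bottles at (319,127), (381,175) and (379,206) are decoys off the tray. The tall-bottle candidates are the items on the tray near (312–338,172–186), so I'll take a close crop there.

```bash
python3 - <<'E'
from h import *
t=cv2.imread("pics/top0.png")[145:255,260:370]; s=cv2.imread("pics/scene0.png")[160:265,270:415]
t=cv2.resize(t,(550,550),interpolation=3)[:, :]; s=cv2.resize(s,None,fx=5.5,fy=5.5,interpolation=3)
cv2.imwrite("pics/tc.png",t); cv2.imwrite("pics/sc.png",s)
print(unproj("top",[(319,193)],36))
E
```

```text
[[610.68096009  34.09512144  36.        ]]
```

View pics/tc.png

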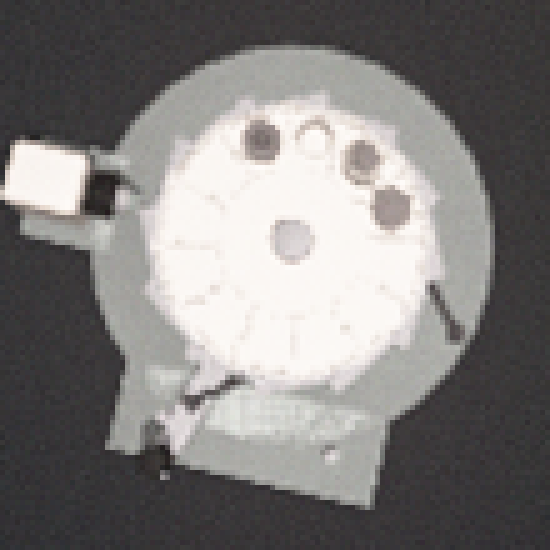

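View pics/sc.png

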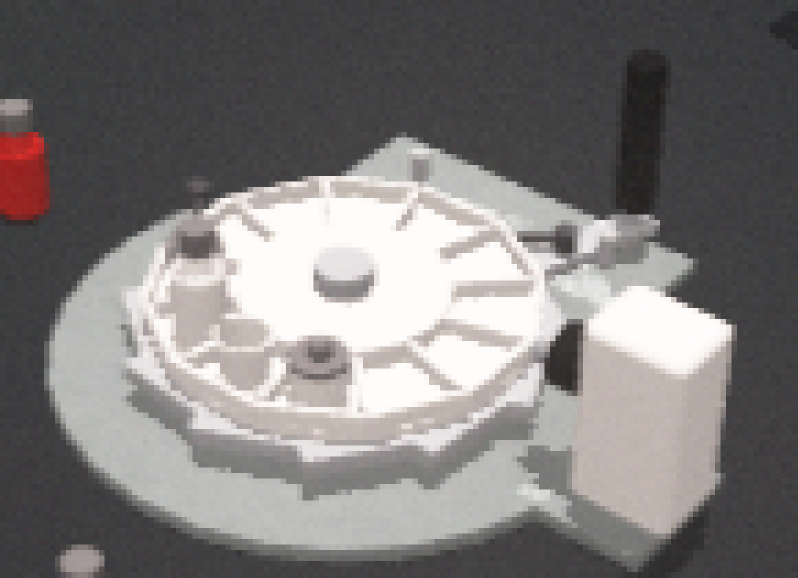

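The items on the tray, in top-crop pixels, are:
- (262,140): wide with a ring, the knobbed pot.
- (315,138): the open cup.
- (362,160): a small grey cap on a white body, so the tall bottle. The scene crop at (195,270) confirms it.
- (390,208): the flat lid.

The handle top is at (155,455) in the top crop and (645,60) in the scene crop.

```bash
python3 - <<'E'
from h import *
from scipy.spatial.transform import Rotation as Ro
T=lambda x,y:(260+x/5-.4,145+y/5-.4)
S=lambda x,y:(270+x/5.5-.4,160+y/5.5-.4)
im=cv2.imread("pics/top0.png").astype(int)
P=lambda uv,z:unproj("top",[uv],z)[0]
# base circle extremes (crop): left 92, right 494, top 45 -> base top ~z10
L,Rr,Tp=P(T(92,242),10),P(T(494,242),10),P(T(293,45),10)
print("base",L,Rr,Tp, np.linalg.norm(L-Rr))
ax=np.array([(Tp[0]-150),(L[1]+Rr[1])/2]); print("axis",ax,"hub",P(T(292,240),46))
rd=P(T(46,178),110); print("reader",rd,np.hypot(*(rd[:2]-ax)))
ha=P(T(155,457),120); hs=unproj("scene",[S(647,58)],118)[0]
for n,p in(("reader",rd),("bottle",P(T(363,158),102)),("knob",P(T(262,140),72)),("cup",P(T(315,137),62)),("flat",P(T(391,208),66)),("handleT",ha),("handleS",hs)):
    d=p[:2]-ax; print(n,p.round(1),"r",np.hypot(*d).round(1),"ang",np.degrees(np.arctan2(d[1],d[0])).round(1))
R=Ro.from_quat(get_obs()["ee_rot"]).as_matrix(); print(R.round(3))
E
```

```text
base [610.91830828 185.89671334  10.        ] [ 614.53303145 -112.2444108    10.        ] [760.22477687  38.588874    10.        ] 298.1630361433274
axis [610.22477687  36.82615127] hub [611.29122632  37.81114957  46.        ]
reader [647.36202829 210.02765281 110.        ] 177.1381821535265
reader [647.4 210.  110. ] r 177.1 ang 77.9
bottle [665. -11. 102.] r 72.8 ang -41.1
knob [680.7  60.2  72. ] r 74.3 ang 18.4
cup [684.6  22.2  62. ] r 75.8 ang -11.1
flat [633.5 -32.8  66. ] r 73.4 ang -71.5
handleT [454.8 130.4 120. ] r 181.4 ang 148.9
handleS [448.8 132.1 118. ] r 187.4 ang 149.4
[[ 0.242 -0.    -0.97 ]
 [ 0.97  -0.001  0.242]
 [-0.001 -1.     0.   ]]
```

jog_arm(
  steps=[
    [[1,-31.3,0,-40.6,0],[1,-31.3,0,-40.6,0],[1,-31.3,0,-40.6,0],[1,-31.3,0,-40.6,0],[1,-31.3,0,-40.6,0],[1,-31.3,0,-40.6,0],[1,-31.3,0,-40.6,0],[1,-31.3,0,-40.6,0],[1,-31.3,0,-40.6,0],[1,-31.3,0,-40.6,0],[1,-31.3,0,-40.6,0],[1,-31.3,0,-40.6,0]],
  ],
)

```text
t: 1.6
ee_pos: [450.7, 132.6, 229.7]
ee_rot: [-0.557, -0.436, 0.436, 0.557]
wrist_force: [-0.1, 0.6, 0.3]
gripper_width: 93.2
```

```bash
python3 - <<'E'
from h import *
from scipy.spatial.transform import Rotation as Ro
o=get_obs(); im=read_camera("wrist"); c=camera_info("wrist"); K=np.array(c["K"]);M=np.array(c["tool_from_camera"])
R=Ro.from_quat(o["ee_rot"]).as_matrix()
w=np.array([[451.2,130.9,120],[451.2,130.9,40],[427,15.4,120],[610.8,37.3,46],[665,-11,102]])
p=((w-o["ee_pos"])@R-M[:3,3])@M[:3,:3]; s=p[:,:2]/p[:,2:]; s=s*(1+c["k1"]*(s**2).sum(1,keepdims=True)); uv=s*[K[0,0],K[1,1]]+K[:2,2]
print(o["ee_pos"],uv.round())
for q in uv: cv2.circle(im,tuple(int(v) for v in q),4,(0,0,255),1)
cv2.imwrite("pics/w1.png",im)
E
```

```text
[450.66616925 132.55852293 229.67282341] [[319. 201.]
 [319. 179.]
 [182. 206.]
 [277. 320.]
 [244. 397.]]
```

View pics/w1.png

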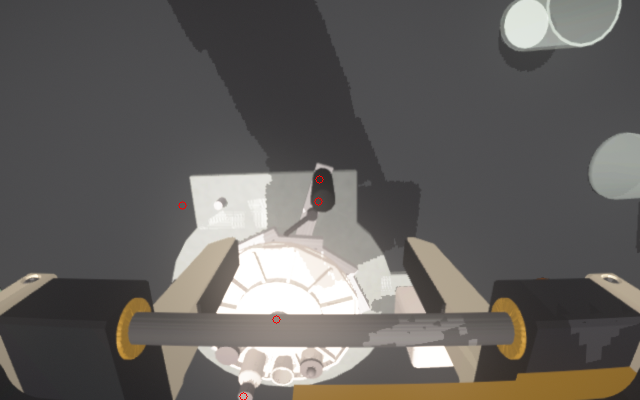

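The wrist view shows the handle top at (323,198), against (319,201) predicted, so the pose is good to about 3 mm. I'll lower the open jaws around it.

jog_arm(
  steps=[
    [[1,-1.5,5,0,0],[1,-1.5,10,0,0],[1,-1.5,14.4,0,0],[1,-1.5,14.4,0,0],[1,-1.5,14.4,0,0]],
  ],
)

```text
t: 2.28
ee_pos: [448.4, 117.4, 87.1]
ee_rot: [0.557, 0.436, -0.435, -0.557]
wrist_force: [0.7, -0.0, 0.4]
gripper_width: 92.8
```

jog_arm(
  steps=[
    [[1,-1.5,0,0,0],[1,-3.5,0,0.3,0],[1,-5.5,0,0.7,0],[1,-7.5,0,0.9,0],[1,-9.5,0,0.8,0],[1,-11.5,0,0.6,0],[1,-12.8,0,0.3,0],[1,-12.8,0,0.3,0],[1,-12.8,0,0.3,0]],
  ],
)

```text
t: 3.4
ee_pos: [414.2, -6.3, 86.3]
ee_rot: [0.558, 0.436, -0.435, -0.557]
wrist_force: [0.4, 4.6, 5.0]
gripper_width: 92.9
```

```bash
python3 - <<'E'
from h import *
im=read_camera("top"); cv2.imwrite("pics/t2.png",cv2.resize(im[145:255,260:370],(550,550),interpolation=3)); o=get_obs(); print(o["ee_pos"],o["wrist_force"])
E
```

```text
[414.18755624  -6.18317656  86.19138293] [0.67995216 5.93576352 3.62379603]
```

View pics/t2.png

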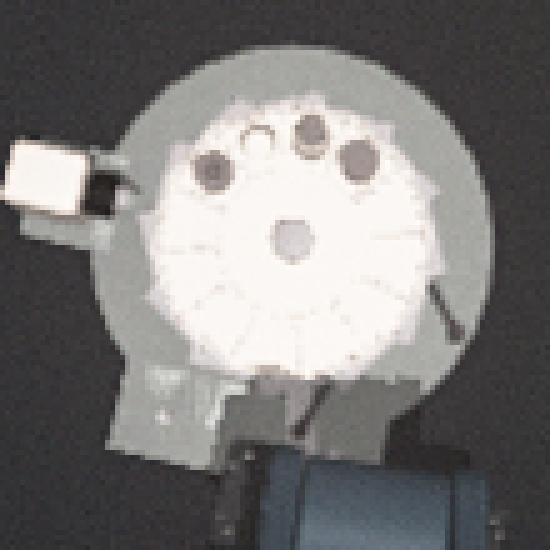

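The carousel has turned by nearly one place: the bottle's cap moved from (362,160) to (311,132). I'll feel for the far stop.

jog_arm(
  steps=[
    [[1,-0.4,0,-0.1,0],[1,-0.4,0,-0.1,0]],
  ],
)

```text
t: 3.7
ee_pos: [414.2, -10.4, 85.9]
ee_rot: [0.558, 0.436, -0.435, -0.557]
wrist_force: [1.4, 4.6, 3.5]
gripper_width: 92.6
```

jog_arm(
  steps=[
    [[1,-0.3,0,-0.1,0],[1,-0.3,0,-0.1,0]],
  ],
)

```text
t: 3.95
ee_pos: [414.3, -13.5, 85.8]
ee_rot: [0.557, 0.435, -0.435, -0.557]
wrist_force: [1.5, 4.3, 5.1]
gripper_width: 93.2
```

jog_arm(
  steps=[
    [[1,-0.3,0,-0.1,0],[1,-0.3,0,-0.1,0]],
  ],
)

```text
t: 4.2
ee_pos: [414.3, -15.5, 85.7]
ee_rot: [-0.557, -0.436, 0.435, 0.558]
wrist_force: [2.3, 18.9, 4.8]
gripper_width: 93.3
```

jog_arm(
  steps=[
    [[1,-0.2,0,0,0],[1,-0.2,0,0,0]],
  ],
)

```text
t: 4.45
ee_pos: [414.2, -15.8, 85.6]
ee_rot: [-0.557, -0.436, 0.433, 0.559]
wrist_force: [7.2, 40.1, 0.6]
gripper_width: 92.8
```

The far stop is at TCP y ≈ -15.3. I'll ease back and let the lever return.

jog_arm(
  steps=[
    [[1,2,0,0.3,0],[1,4,0,0.7,0],[1,6,0,0.9,0],[1,8,0,0.8,0],[1,10,0,0.6,0],[1,12,0,0.3,0],[1,14,0,0,0],[1,14,0,0,0],[1,14,0,0,0]],
  ],
)

```text
t: 5.58
ee_pos: [447.1, 116.5, 85.4]
ee_rot: [-0.557, -0.435, 0.436, 0.557]
wrist_force: [-0.3, 0.6, -0.7]
gripper_width: 93.3
```

```bash
python3 - <<'E'
from h import *
im=read_camera("top"); a=cv2.resize(im[145:255,260:370],(400,400),interpolation=3); b=cv2.resize(read_camera("scene")[160:265,270:415],(400,290),interpolation=3)
c=np.zeros((400,800,3),np.uint8); c[:,:400]=a; c[:290,400:]=b; cv2.imwrite("pics/t3.png",c); o=get_obs(); print(o["ee_pos"],o["wrist_force"])
E
```

```text
[447.28142097 116.3908721   85.53909216] [ 0.30914826  0.3252382  -0.00349905]
```

View pics/t3.png

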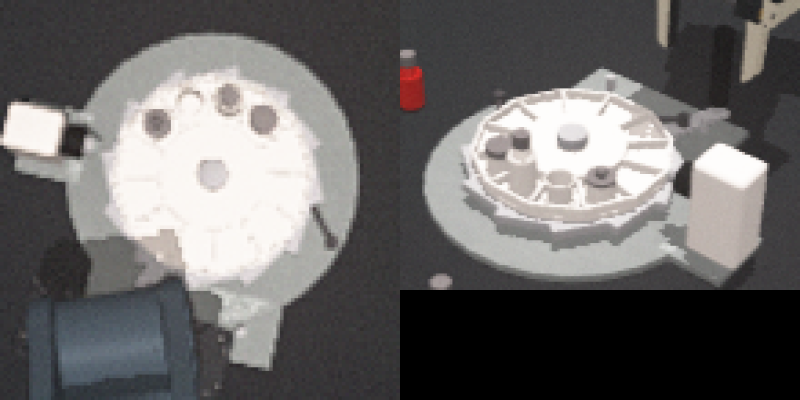

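One place was gained: the bottle's cap is at (228,97) in the left crop and the knobbed pot at (157,122). The handle is back at rest, free between the fingers. Second stroke:

jog_arm(
  steps=[
    [[1,-2,0,0,0],[1,-4,0,0.4,0],[1,-6,0,0.8,0],[1,-8,0,0.9,0],[1,-10,0,0.8,0],[1,-12,0,0.5,0],[1,-13.7,0,0.1,0],[1,-13.7,0,0.1,0],[1,-13.7,0,0.1,0]],
  ],
)

```text
t: 6.8
ee_pos: [413.3, -15.2, 85.6]
ee_rot: [-0.557, -0.435, 0.434, 0.558]
wrist_force: [1.7, 12.9, -1.2]
gripper_width: 92.9
```

jog_arm(
  steps=[
    [[1,2,0,0.3,0],[1,4,0,0.7,0],[1,6,0,0.9,0],[1,8,0,0.8,0],[1,10,0,0.6,0],[1,12,0,0.3,0],[1,13.7,0,-0.1,0],[1,13.7,0,-0.1,0],[1,13.7,0,-0.1,0]],
  ],
)

```text
t: 7.92
ee_pos: [447.2, 116.5, 85.5]
ee_rot: [-0.557, -0.435, 0.435, 0.557]
wrist_force: [0.2, -0.5, 0.6]
gripper_width: 92.7
```

jog_arm(
  steps=[
    [[1,-2,0,0,0],[1,-4,0,0.4,0],[1,-6,0,0.8,0],[1,-8,0,0.9,0],[1,-10,0,0.8,0],[1,-12,0,0.5,0],[1,-13.7,0,0.1,0],[1,-13.7,0,0.1,0],[1,-13.7,0,0.1,0]],
  ],
)

```text
t: 9.05
ee_pos: [413.1, -15.2, 85.6]
ee_rot: [-0.557, -0.435, 0.434, 0.558]
wrist_force: [3.7, 14.4, -1.3]
gripper_width: 92.9
```

jog_arm(
  steps=[
    [[1,2,0,0.3,0],[1,4,0,0.7,0],[1,6,0,0.9,0],[1,8,0,0.8,0],[1,10,0,0.6,0],[1,12,0,0.3,0],[1,13.7,0,-0.1,0],[1,13.7,0,-0.1,0],[1,13.7,0,-0.1,0]],
  ],
)

```text
t: 10.18
ee_pos: [447.2, 116.4, 85.5]
ee_rot: [-0.557, -0.435, 0.435, 0.557]
wrist_force: [0.2, 0.2, -0.4]
gripper_width: 93.2
```

```bash
python3 - <<'E'
from h import *
im=read_camera("top"); a=cv2.resize(im[145:255,260:370],(400,400),interpolation=3); b=cv2.resize(read_camera("scene")[160:265,270:415],(400,290),interpolation=3)
c=np.zeros((400,800,3),np.uint8); c[:,:400]=a; c[:290,400:]=b; cv2.imwrite("pics/t4.png",c); o=get_obs(); print(o["ee_pos"],o["wrist_force"])
E
```

```text
[447.36531847 116.3944468   85.58780136] [-0.03978663 -0.35205706  0.27263657]
```

View pics/t4.png

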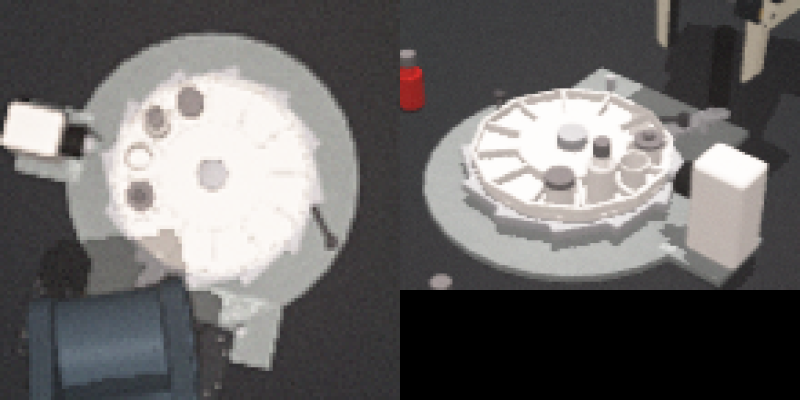

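Three places have been gained. The cup now stands at the reader at (140,157), and the bottle is one place short at (156,120). I'll make one more stroke, then raise the arm and check.

jog_arm(
  steps=[
    [[1,-2,0,0,0],[1,-4,0,0.4,0],[1,-6,0,0.8,0],[1,-8,0,0.9,0],[1,-10,0,0.8,0],[1,-12,0,0.5,0],[1,-13.7,0,0.1,0],[1,-13.7,0,0.1,0],[1,-13.7,0,0.1,0]],
  ],
)

```text
t: 11.4
ee_pos: [413.3, -15.2, 85.6]
ee_rot: [-0.557, -0.435, 0.434, 0.558]
wrist_force: [2.4, 11.8, -1.3]
gripper_width: 93.2
```

jog_arm(
  steps=[
    [[1,2,0,0.3,0],[1,4,0,0.7,0],[1,6,0,0.9,0],[1,8,0,0.8,0],[1,10,0,0.6,0],[1,12,0,0.3,0],[1,13.7,0,-0.1,0],[1,13.7,0,-0.1,0],[1,13.7,0,-0.1,0]],
  ],
)

```text
t: 12.52
ee_pos: [447.3, 116.5, 85.5]
ee_rot: [-0.557, -0.435, 0.435, 0.557]
wrist_force: [0.4, 0.1, -0.6]
gripper_width: 93.4
```

jog_arm(
  steps=[
    [[1,0,-4,0,0],[1,0,-9,0,0],[1,0,-14,0,0],[1,8,-14,14,0],[1,8,-14,14,0],[1,8,-14,14,0],[1,8,-14,14,0],[1,8,-14,14,0],[1,8,-14,14,0]],
  ],
)

```text
t: 13.65
ee_pos: [331.9, 227.8, 225.5]
ee_rot: [0.558, 0.435, -0.435, -0.558]
wrist_force: [0.9, -0.4, -0.2]
gripper_width: 92.9
```

```bash
python3 - <<'E'
from h import *
im=read_camera("top"); a=cv2.resize(im[145:255,260:370],(400,400),interpolation=3); b=cv2.resize(read_camera("scene")[160:265,270:415],(400,290),interpolation=3)
c=np.zeros((400,800,3),np.uint8); c[:,:400]=a; c[:290,400:]=b; cv2.imwrite("pics/t5.png",c); o=get_obs(); print(o["t"],o["ee_pos"],o["wrist_force"])
E
```

```text
13.75 [331.74094794 227.93724135 225.51789829] [0.94672647 0.50712765 0.34825011]
```

View pics/t5.png

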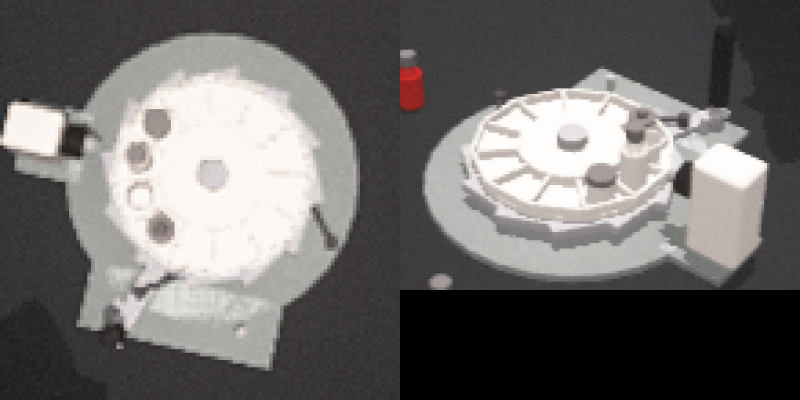

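The bottle's cap is at (138,155), in line with the snout. The handle is back where it began, at (115,333). A last numeric check, then I'll hand in.

```bash
python3 - <<'E'
from h import *
p=unproj("top",[(260+138/3.636-.4,145+155/3.636-.4)],102)[0][:2]; a=np.array([610.8,37.3]); d=p-a
print(p,np.hypot(*d),np.degrees(np.arctan2(d[1],d[0])))
print(finish_job())
E
```

```text
[624.7428066  109.85913096] 73.88659784542862 79.12275232457127
the job is handed in; nothing more can be done
None
```

The tall bottle now stands in front of the reader's snout, and I handed the job in at about 14 s. I measured it four places short at the start. Four full strokes of the handle, pushed with one open finger, brought it round.

- **Bottle position:** in the last pictures its cap is 73.9 mm from the axis at a bearing of 79.1°. The reader's bearing is about 78–78.6°, so it agrees to within about 1° (roughly 1–2 mm).
- **Lever:** the handle is back at its rest position, and the gripper is raised clear with no force on the wrist.
- **Strokes:** each stroke went close to or onto the far stop. The highest force reading I saw was about 40 N, while I felt for the stop on the first stroke, well below the 120 N wrist limit. It was the finger pressing on the handle. The later strokes read 12–15 N.
- **Other things:** the arm and gripper came nowhere near the samples. I saw nothing else on the bench disturbed, but the later pictures showed only the area around the station.

No check failed. The wrist camera put the handle about 3 mm from where I had computed it, which is in line with the calibration accuracy.

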